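# Clear the stamp press and index its head to the next die

### The arm

A 7-joint arm with a two-finger parallel gripper is mounted at the origin on the work surface. World frame = base frame: x ahead of the robot, y to its left, z up, the work surface at z = 0. Lengths are in m, angles in rad, forces in N, time in s.
With the tool pointing down it reaches from about 0.4 to 0.85 m from the base axis. Payload 10.4 kg.
Tool frame: the origin (TCP) lies at the very end of the fingers, on their centre line; the grasp point (between the pads) lies 19 mm behind it; z points along the fingers, y is the line along which they close (so a half turn about z gives the same grasp; the last joint's range is limited). The gripper opens to 87 mm and grips with 3 to 60 N. Pads are 19 mm wide; open, the fingers measure 117 mm over their backs; the gripper's body (75 mm by 190 mm) begins 51 mm behind the grasp point.
Start: joints at [1.131, 0.332, -0.065, 1.46, 0.022, 1.35, -0.088], TCP at [0.253, -0.572, 0.223] pointing down, gripper open.
Joint ranges: [-2.6, 2.6], [-0.5, 2.12], [-1.47, 1.34], [0.16, 2.42], [-1.27, 4.41], [0.06, 2.06], [-2.6, 2.6]. Speed limits (rad/s): [2.22, 2.22, 2.79, 2.79, 3.14, 3.14, 3.14].

### API

Orientations are given as a unit quaternion [x, y, z, w].
In Python, from bench import read_state, cams, workorder gives the robot as it stands.
- The arm moves only by the shell command python3 -m crank 'ROWS' [FORCE]. ROWS is text: rows parted by semicolons, each of 5 numbers parted by spaces: the shift along the tool's x, y, z scaled (see below), then the turn about the tool's z scaled (see below), then the opening, from -1 (shut) to 1 (fully open). In form: dx dy dz yaw jaw; .... A call has 1 to 10 rows; each row shifts and turns the commanded pose from where the row before left it, along the tool's axes as they then stand; what a row does not reach is not made up. The controller multiplies each number of a shift by 200 mm and each number of a turn by 90 degrees. A row lasts 1/10 s, in which the tool goes at most 50 mm and 8.59 degrees, less where a joint would pass 70% of its speed; a pose out of reach is approached as far as the arm can. A call with a number of a shift or a turn outside -1 to 1 is refused whole. A call with a gripper value outside its range is refused whole. The fingers move at their own pace and stop on an object; FORCE is the grip in N (left out, the last holds). Time passes only in rows, so rows that do not move let the fingers close. It gives the time, the measured TCP pose, the force, the opening and the grip force at its end, in the units of the state.
- read_state(): the state, without advancing time (a new reading comes with each control period).
- cams.camera(name): name is "scene" or "top" or "wrist"; returns a dict with "img" (480x640x3 uint8, blue, green, red), "K" (3x3 intrinsics, pixels), "xyz" and "attitude" of the camera in the world; the wrist camera has in their place "mount" (4x4, takes a point from camera to tool coordinates, whose origin is the TCP and whose axes are the flange's). Camera axes: x right, y down, z forward; pixel columns grow to the right and rows downward; lengths in m; the calibration is good to about 2 mm. A picture is of the moment at which its call begins: read the wrist's pose just before it. There is no depth.
- workorder.close_job(): hands the job in; it is judged then, once.
The state is a dict: "time": time; "joint_positions": joint angles; "joint_vel": joint speeds; "joint_torque": joint torques, N m; "ee_pos": TCP position; "eef_rot": TCP orientation; "ft_force": force on the tool from outside, world axes, zero at the start; "torque": the same for the moment, N m; "width": finger opening in m; "grip_force": force on a finger pad.
Only numpy, scipy, OpenCV 4.12 (cv2) and the standard library are available. Lean on these libraries where they do the work, as an engineer would, in place of code of your own. Each camera call takes 0.05 s, during which the arm holds its last target. There are 200 camera calls.

### The job

First park the stamp press: lift the red sprung plunger knob on the swing head, turn the head over the black park spot and let the plunger drop fully home. With the head kept parked, move all the finished hand stamps from the catch tray into the lilac-lined tote, standing upright. Then lift the plunger again and swing the head over the die whose colour matches the lid of the ink jar on the black-ringed place, with the plunger fully home in its notch; leave the jars, brush pot and ink bottle where they stand.

Things in the scene. Friction and masses are not known exactly. Their poses are not given: they have to be found in the camera images.
- press_axis (a point): vertical axis about which the green swing head of the stamp press turns; this point lies on the axis at the level of the arm's top, 100 mm above the bench. The press stands fixed on the bench on a green base plate 230 x 310 mm, 12 mm thick; its x axis points away from the robot at yaw 0
- head (a joint): angle of the swing head about the vertical axis, rad, 0 when parked, growing anticlockwise seen from above; the steel index plate under the arm has four notches, at about 0 (park), 0.70, 1.40 and 2.09 (one for each die place), stops just beyond the first and last. The head turns stiffly and stays where it is left
- plunger (a joint): height of the sprung index plunger in the swing head, m: 0 fully home (its 8 mm pin 12 mm deep in a 12 mm wide notch), 0.012 when the pin merely rides on top of the index plate, 0.025 fully raised; a spring of 5 to 9 N presses it down
- knob_grip (a point): middle of the round red knob on top of the plunger, 26 mm across, 26 mm tall, vertical, spins freely on the pin; it sits 85 mm from the press axis, on the swing arm; this point is 27 mm above the arm's top with the plunger home, and nothing near it stands higher than the knob
- head_nose (a point): centre of the underside of the steel stamping nose, 34 mm across, at the outer end of the swing arm, 130 mm from the press axis in the same direction as the knob, 40 mm above the bench
- park_spot (a point): centre of the flat black park spot, 56 mm across, on the press base (12 mm above the bench), 130 mm from the axis; the head is parked when its nose is above it with the plunger home
- catch_tray: aluminium catch tray fixed beside the press, 250 (x) x 166 (y) mm outside, floor 4 mm thick, walls 4 mm thick, 21 mm tall overall; origin at the centre of its underside
- tote: cardboard tote with a lilac lining, fixed, 220 (x) x 160 (y) mm outside, floor and walls 4 mm thick, 45 mm tall overall; origin at the centre of its underside
- next_place (a point): centre of the black-ringed place (ring 74 mm across) at the near end of the wooden jar board, on its top, 12 mm above the bench; the jar that stands here shows the next job
- stamp0: finished hand stamp, present or not (4 to 6 are): heavy brass foot 43 mm across and 14 mm tall, upright dark wooden handle above it, 19 mm across from 30 to 50 mm above the underside, 53 mm tall in all; self-righting, 0.13 kg; origin at the centre of its underside, z up the handle
- stamp1: finished hand stamp, present or not (4 to 6 are): heavy brass foot 43 mm across and 14 mm tall, upright dark wooden handle above it, 19 mm across from 30 to 50 mm above the underside, 53 mm tall in all; self-righting, 0.13 kg; origin at the centre of its underside, z up the handle
- stamp2: finished hand stamp, present or not (4 to 6 are): heavy brass foot 43 mm across and 14 mm tall, upright dark wooden handle above it, 19 mm across from 30 to 50 mm above the underside, 53 mm tall in all; self-righting, 0.13 kg; origin at the centre of its underside, z up the handle
- stamp3: finished hand stamp, present or not (4 to 6 are): heavy brass foot 43 mm across and 14 mm tall, upright dark wooden handle above it, 19 mm across from 30 to 50 mm above the underside, 53 mm tall in all; self-righting, 0.13 kg; origin at the centre of its underside, z up the handle
- stamp4: finished hand stamp, present or not (4 to 6 are): heavy brass foot 43 mm across and 14 mm tall, upright dark wooden handle above it, 19 mm across from 30 to 50 mm above the underside, 53 mm tall in all; self-righting, 0.13 kg; origin at the centre of its underside, z up the handle
- stamp5: finished hand stamp, present or not (4 to 6 are): heavy brass foot 43 mm across and 14 mm tall, upright dark wooden handle above it, 19 mm across from 30 to 50 mm above the underside, 53 mm tall in all; self-righting, 0.13 kg; origin at the centre of its underside, z up the handle
- die_red: red die, a disc 56 mm across, 14 mm tall with a small steel centre, fixed on the press base 130 mm from the axis at one of the three die places; origin at the centre of its underside
- jar_red: ink jar with a red lid, 48 mm across, 62 mm tall, one of three on the wooden jar board (280 x 80 x 12 mm); origin at the centre of its underside; not to be moved
- die_yellow: yellow die, a disc 56 mm across, 14 mm tall with a small steel centre, fixed on the press base 130 mm from the axis at one of the three die places; origin at the centre of its underside
- jar_yellow: ink jar with a yellow lid, 48 mm across, 62 mm tall, one of three on the wooden jar board (280 x 80 x 12 mm); origin at the centre of its underside; not to be moved
- die_blue: blue die, a disc 56 mm across, 14 mm tall with a small steel centre, fixed on the press base 130 mm from the axis at one of the three die places; origin at the centre of its underside
- jar_blue: ink jar with a blue lid, 48 mm across, 62 mm tall, one of three on the wooden jar board (280 x 80 x 12 mm); origin at the centre of its underside; not to be moved
- brush_pot: terracotta pot of paint brushes, 72 mm across, pot 85 mm tall, brushes to 200 mm; origin at the centre of its underside; not to be moved
- ink_bottle: small yellow ink bottle with a black cap, 40 mm across, 70 mm tall; origin at the centre of its underside; not to be moved
Mind the look-alikes: they are no part of the job. What is shaped like the stamp1 but turquoise is not meant.

How it is judged:
By the outcome, as a careful person would: the job done as asked, in the order asked, and still so for the second after the job is handed in, with the robot touching nothing.
Of stamp0, stamp1, stamp2, stamp3, stamp4, stamp5 only 4 to 6 are there at a start; the rules pass over those that are not, and their reading is None.
At some moment in a run one of stamp0, stamp1, stamp2, stamp3, stamp4, stamp5 may be knocked a few centimetres aside while the robot is not near it.
Once in a run the grip may slacken for a moment while it holds something.
It also fails if it takes over 210 s, if anything falls off the work surface, if the arm or the gripper's body presses on something with over 40 N, if the wrist force passes 120 N, or if a joint passes its speed limit or range.

## Working session

There is one attempt and no reset: what is moved stays moved. The work goes in short steps, Python scripts to look and compute and a shell command to move; the robot and the scene stay as the last step left them, time stands still between calls to the robot, and variables do not carry over. Pictures are saved under pics/ and viewed, at most 14 in all, crops included, and the job is handed in when it is done.

```bash
ls; mkdir -p pics; python3 - <<'E'
from bench import read_state,cams
import cv2
s=read_state();print(s)
for n in("scene","top"):
    c=cams.camera(n);cv2.imwrite(f"pics/{n}0.png",c["img"]);print(n,c["K"],c["xyz"],c["attitude"])
c=cams.camera("wrist");print(c["K"],c["mount"])
E
```

```text
pics
{'time': 0.0, 'joint_positions': array([ 1.1314006 ,  0.33288059, -0.06469344,  1.46093926,  0.02159449,
        1.34987712, -0.08849627]), 'joint_vel': array([ 0.00015543,  0.00061065,  0.00032557,  0.00012591,  0.00080984,
       -0.00135084,  0.00034349]), 'joint_torque': array([-3.08332319e-04, -6.23259830e+01,  2.44043703e-02, -3.89907646e+01,
       -6.12994074e-02,  3.97687883e-02,  1.34926063e-04]), 'ee_pos': array([ 0.25285984, -0.57114993,  0.22174945]), 'eef_rot': array([ 9.78361612e-01,  2.06901085e-01, -1.75509054e-04, -6.82341945e-04]), 'ft_force': array([ 0.6880945 , -0.62498947, -0.52533342]), 'torque': array([-0.07063285,  0.01270703, -0.02044876]), 'grip_force': 0.0, 'width': 0.08663192308179628}
scene [[548.2593198    0.         322.11307757]
 [  0.         548.2593198  242.2261565 ]
 [  0.           0.           1.        ]] [ 1.14512275 -0.49701373  0.87687043] [ 0.84642383  0.36441709 -0.15026283 -0.35803347]
top [[473.60842071   0.         319.78718784]
 [  0.         473.60842071 231.84794157]
 [  0.           0.           1.        ]] [0.47559757 0.05889369 1.18506955] [-0.6985372   0.71377322 -0.03074566  0.04035195]
[[341.80948821   0.         317.47615311]
 [  0.         341.80948821 232.41401805]
 [  0.           0.           1.        ]] [[ 7.74422719e-04 -9.65513447e-01 -2.60352037e-01  7.16695951e-02]
 [ 9.99999534e-01  5.97546682e-04  7.58522971e-04  4.05383616e-04]
 [-5.76791632e-04 -2.60352503e-01  9.65513460e-01 -1.62488170e-01]
 [ 0.00000000e+00  0.00000000e+00  0.00000000e+00  1.00000000e+00]]
```

View pics/top0.png

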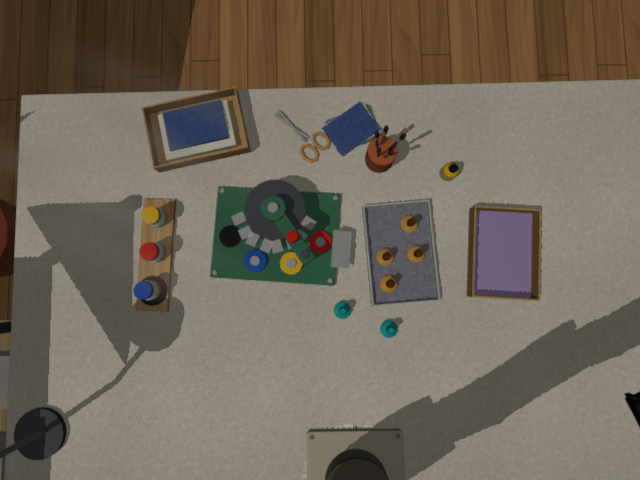

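View pics/scene0.png

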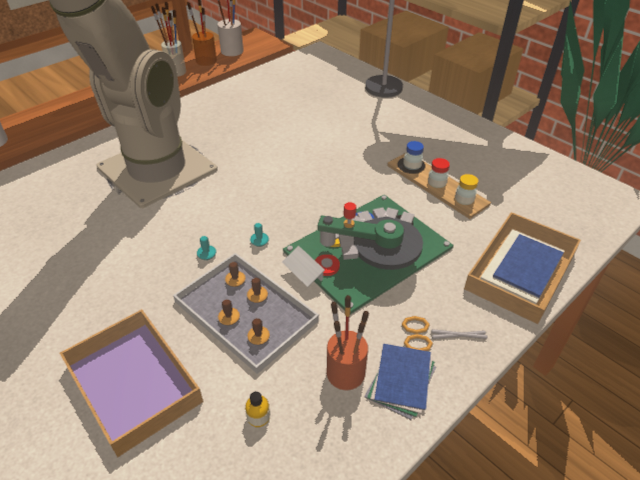

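The top view shows the blue jar at (150,291) on the black ring. The hub is at about (272,208), the knob at (293,237), and the park spot at (230,236). Dies are blue (255,260), yellow (291,263) and red (320,241), so the head stands between yellow and red. Four stamps are at (410,223), (385,257), (416,254) and (389,284), with turquoise decoys outside the tray. The tote is at right.

```bash
cat > h.py <<'E'
import numpy as np,cv2
from scipy.spatial.transform import Rotation as R
from bench import read_state,cams
def shot(n):
    s=read_state(); c=cams.camera(n)
    if n=="wrist":
        T=np.eye(4);T[:3,:3]=R.from_quat(s["eef_rot"]).as_matrix();T[:3,3]=s["ee_pos"]
        M=T@np.array(c["mount"]); c["P"]=M[:3,3];c["R"]=M[:3,:3]
    else: c["P"]=np.array(c["xyz"]);c["R"]=R.from_quat(c["attitude"]).as_matrix()
    return c
def ray(c,uv):
    d=c["R"]@np.linalg.inv(c["K"])@np.array([uv[0],uv[1],1.]);return c["P"],d/np.linalg.norm(d)
def plane(c,uv,z):
    p,d=ray(c,uv);return p+d*(z-p[2])/d[2]
def tri(c1,u1,c2,u2):
    p,d=ray(c1,u1);q,e=ray(c2,u2)
    t=np.linalg.lstsq(np.c_[d,-e],q-p,rcond=None)[0];a=p+t[0]*d;b=q+t[1]*e
    return (a+b)/2,np.linalg.norm(a-b)
def proj(c,X):
    x=c["K"]@(c["R"].T@(np.asarray(X)-c["P"]));return x[:2]/x[2]
def blobs(c,lo,hi,amin=20,box=None):
    h=cv2.cvtColor(c["img"],cv2.COLOR_BGR2HSV)
    if lo[0]>hi[0]: m=cv2.inRange(h,lo,(179,)+hi[1:])|cv2.inRange(h,(0,)+lo[1:],hi)
    else: m=cv2.inRange(h,lo,hi)
    if box: k=np.zeros_like(m);k[box[1]:box[3],box[0]:box[2]]=255;m&=k
    n,_,st,ce=cv2.connectedComponentsWithStats(m)
    return [(ce[i].round(1).tolist(),int(st[i,4]),st[i,:4].tolist()) for i in range(1,n) if st[i,4]>=amin]
E
python3 - <<'E'
from h import *
np.set_printoptions(precision=4,suppress=True)
t=shot("top");s=shot("scene")
H=lambda n,c,*a,**k:print(n,*blobs(c,*a,**k),sep="\n  ")
H("red",t,(172,150,90),(6,255,255)); H("redS",s,(172,170,90),(4,255,255))
H("blue",t,(108,150,80),(125,255,255));H("yellow",t,(20,170,120),(32,255,255))
H("black",t,(0,0,0),(179,255,40),box=(200,180,270,280))
H("lilac",t,(120,60,60),(145,255,255),200)
H("orange",t,(10,130,100),(19,255,255),40,box=(360,190,445,310))
H("dark",t,(0,60,0),(12,255,110),15,box=(370,205,435,300));H("darkS",s,(0,60,0),(12,255,110),15,box=(180,250,310,360))
big=cv2.resize(t["img"][180:310,200:445],None,fx=3.2,fy=3.2,interpolation=cv2.INTER_CUBIC);cv2.imwrite("pics/topcrop.png",big)
E
```

```text
red
  ([291.7, 236.0], 103, [286, 231, 12, 11])
  ([320.5, 241.3], 245, [310, 231, 22, 22])
  ([148.0, 251.0], 245, [140, 243, 17, 17])
redS
  ([228.0, 9.6], 21, [227, 0, 3, 19])
  ([440.4, 164.6], 178, [432, 158, 17, 14])
  ([349.5, 206.4], 72, [344, 203, 12, 8])
  ([329.6, 264.6], 191, [316, 255, 23, 20])
blue
  ([255.1, 260.4], 281, [244, 250, 22, 22])
  ([142.1, 290.8], 214, [134, 283, 17, 16])
yellow
  ([448.4, 171.6], 83, [444, 164, 13, 14])
  ([149.7, 214.3], 226, [142, 206, 17, 17])
  ([289.8, 263.1], 269, [280, 252, 22, 22])
black
  ([229.5, 236.0], 352, [220, 225, 21, 22])
lilac
  ([503.5, 253.6], 4350, [475, 212, 56, 85])
orange
  ([407.2, 224.5], 141, [401, 216, 16, 16])
  ([414.0, 254.5], 143, [407, 246, 17, 17])
  ([383.2, 257.5], 138, [377, 249, 16, 16])
  ([386.5, 284.1], 140, [380, 275, 17, 17])
dark
  ([411.0, 221.8], 39, [408, 219, 7, 7])
  ([418.0, 253.0], 37, [415, 250, 7, 7])
  ([386.1, 256.1], 35, [383, 253, 7, 7])
  ([390.1, 283.5], 37, [387, 281, 7, 6])
darkS
  ([233.5, 270.0], 106, [229, 262, 9, 17])
  ([256.0, 285.5], 115, [252, 277, 9, 18])
  ([226.9, 307.5], 123, [222, 300, 10, 17])
  ([257.0, 326.5], 130, [252, 319, 10, 17])
```

View pics/topcrop.png

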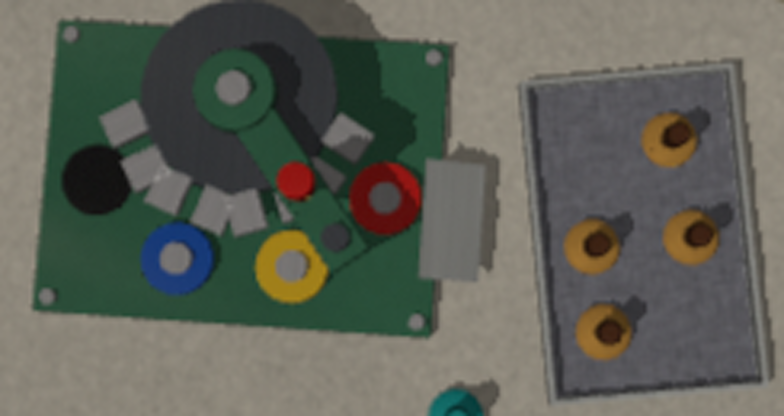

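The crop shows the head between the yellow and red dies, with the index-plate teeth visible, and the four stamps clear of the tray walls. Next I'll turn these into metric positions.

```bash
python3 - <<'E'
from h import *
from scipy.optimize import least_squares
np.set_printoptions(precision=4,suppress=True)
t=shot("top");s=shot("scene")
pk=plane(t,(229.5,236),.012);b=plane(t,(255.1,260.4),.026);r=plane(t,(320.5,241.3),.026);y=plane(t,(290.3,263.1),.026)
P=np.array([pk,b,r])[:,:2]
f=least_squares(lambda a:np.linalg.norm(P-a,axis=1)-.13,P.mean(0)+[.08,0]);ax=f.x
print("pk",pk,"b",b,"y",y,"r",r,"axis",ax,"res",f.fun)
ang=lambda p:np.arctan2(*(p[:2]-ax)[::-1])
a0=ang(pk);print("park dir",a0,"dies",[(ang(p)-a0)%6.28 for p in(b,y,r)])
k,e=tri(t,(291.7,236),s,(349.5,208.));print("knob",k,e,"r",np.linalg.norm(k[:2]-ax),"head",(ang(k)-a0)%6.28)
for z in(.127,.139,.14,.152):
  q=plane(t,(291.7,236),z);print(z,q,np.linalg.norm(q[:2]-ax),(ang(q)-a0)%6.28)
print("axis px @.1..",plane(t,(272.5,207),.12))
for f_,d in(((407.2,224.5),(411,221.8)),((414,254.5),(418,253)),((383.2,257.5),(386.1,256.1)),((386.5,284.1),(390.1,283.5))):
  print("stamp foot",plane(t,f_,.016),"top",plane(t,d,.055))
h=cv2.inRange(cv2.cvtColor(t["img"],cv2.COLOR_BGR2HSV),(120,60,60),(145,255,255))
rc=cv2.minAreaRect(cv2.findNonZero(h));print("lilac rect",rc)
print("tote corners px floor",[plane(t,p,.004) for p in cv2.boxPoints(rc)],plane(t,rc[0],.004))
for p in((471,205),(541,207),(541,300),(468,297)):print("tote rim",plane(t,p,.045))
for p in((364,205),(432,199),(440,298),(373,305)):print("tray rim",plane(t,p,.021))
for p in((342.5,309),(389,327)):print("turq",plane(t,p,.03))
E
```

```text
pk [0.5888 0.299  0.012 ] b [0.526  0.2334 0.026 ] y [0.5176 0.1472 0.026 ] r [0.5694 0.0722 0.026 ] axis [0.6435 0.1799] res [ 0.0011 -0.0009  0.0007]
park dir 2.001023091779276 dies [np.float64(0.7133159730392977), np.float64(1.391738578961685), np.float64(2.105848282367149)]
knob [0.5721 0.1333 0.1458] 0.002068627539950112 r 0.08519521882937045 head 1.7159764521445622
0.127 [0.5746 0.1354 0.127 ] 0.08197564407530444 1.7105813711477067
0.139 [0.5735 0.1346 0.139 ] 0.08338969576429187 1.7120258551294478
0.14 [0.5734 0.1345 0.14  ] 0.08350754111492407 1.7121440205692355
0.152 [0.5722 0.1336 0.152 ] 0.08492177463142377 1.713536424335305
axis px @.1.. [0.6425 0.1787 0.12  ]
stamp foot [ 0.6072 -0.1434  0.016 ] top [ 0.6091 -0.146   0.055 ]
stamp foot [ 0.5325 -0.1572  0.016 ] top [ 0.534  -0.1596  0.055 ]
stamp foot [ 0.5268 -0.0813  0.016 ] top [ 0.5283 -0.0836  0.055 ]
stamp foot [ 0.4615 -0.0871  0.016 ] top [ 0.4632 -0.0908  0.055 ]
lilac rect ((336.66436767578125, 247.33547973632812), (388.289306640625, 83.08307647705078), 2.315279960632324)
tote corners px floor [array([0.4817, 0.5222, 0.004 ]), array([0.6913, 0.5172, 0.004 ]), array([ 0.6288, -0.4585,  0.004 ]), array([ 0.4234, -0.4368,  0.004 ])] [0.5552 0.0324 0.004 ]
tote rim [ 0.648  -0.2944  0.045 ]
tote rim [ 0.6392 -0.4624  0.045 ]
tote rim [ 0.4169 -0.4474  0.045 ]
tote rim [ 0.4274 -0.2756  0.045 ]
tray rim [ 0.6578 -0.0376  0.021 ]
tray rim [ 0.6689 -0.2064  0.021 ]
tray rim [ 0.4254 -0.2149  0.021 ]
tray rim [ 0.4118 -0.052   0.021 ]
turq [0.4043 0.0225 0.03  ]
turq [ 0.3594 -0.0878  0.03  ]
```

```bash
cat >> h.py <<'E'
def go(x,y,z):
    "units still to go (tool axes) from the measured pose; yaw to tool x = world x"
    s=read_state();q=R.from_quat(s["eef_rot"]);d=q.inv().apply(np.array([x,y,z])-s["ee_pos"])/.2
    m=q.as_matrix();print("go",d.round(3),"yaw",round(np.arctan2(m[1,0],m[0,0])/1.5708,3),"pos",s["ee_pos"].round(4),"t",round(s["time"],2),"w",round(s["width"],4),"g",round(s["grip_force"],1),"F",s["ft_force"].round(1))
E
python3 -m crank '0 0 0 .0885 0; 0 0 0 .0885 0; 0 0 0 .0885 0; 0 0 0 0 0' 20; python3 -c "
from h import *
go(.573,.134,.2)"
```

```text
time: 0.75
ee_pos: [0.2531, -0.5715, 0.2225]
eef_rot: [1.0, -0.001, -0.0, 0.0]
ft_force: [-0.7, 0.1, -0.3]
width: 0.0624
grip_force: 0.0
go [ 1.591 -3.531  0.112] yaw -0.002 pos [ 0.2531 -0.5715  0.2225] t 0.75 w 0.0624 g 0.0 F [-0.7  0.1 -0.3]
```

```bash
python3 -m crank '.16 -.16 0 0 0; .16 -.16 0 0 0; .16 -.16 0 0 0; .16 -.16 0 0 0; .16 -.16 0 0 0; .16 -.16 0 0 0; .12 -.2 0 0 0; .12 -.2 0 0 0; .12 -.2 0 0 0; .12 -.2 0 0 0' >/dev/null; python3 -m crank '.03 -.2 0 0 0; .03 -.2 0 0 0; .03 -.2 0 0 0; .03 -.2 0 0 0; 0 -.2 0 0 0; 0 -.2 0 0 0; 0 -.2 0 0 0; 0 -.2 0 0 0; 0 0 0 0 0' >/dev/null; python3 -c "
from h import *
go(.573,.134,.2)"
```

```text
go [ 0.046 -0.132  0.115] yaw 0.008 pos [0.5641 0.1075 0.2228] t 2.65 w 0.0434 g 0.0 F [-0.6  0.2 -0.3]
```

```bash
python3 -m crank '.046 -.132 0 0 0; 0 0 0 0 0; 0 0 0 0 0' >/dev/null; python3 -c "
from h import *
go(.573,.134,.12)
c=shot('wrist');cv2.imwrite('pics/w1.png',c['img'])
for b in blobs(c,(172,150,70),(6,255,255),150):print(b,plane(c,b[0],.145),plane(c,b[0],.026))
print(proj(c,[.573,.134,.139]))"
```

```text
go [-0.007 -0.036  0.512] yaw 0.002 pos [0.5744 0.1268 0.2224] t 2.95 w 0.0432 g 0.0 F [ 0.3 -0.5 -0.6]
([368.0, 213.3], 1501, [342, 188, 51, 51]) [0.59581496 0.09039972 0.145     ] [0.57082416 0.07227128 0.026     ]
([309.4, 241.8], 1134, [292, 222, 35, 40]) [0.57435665 0.13240304 0.145     ] [0.53871942 0.13511435 0.026     ]
[307.4521495  241.23038425]
```

View pics/w1.png

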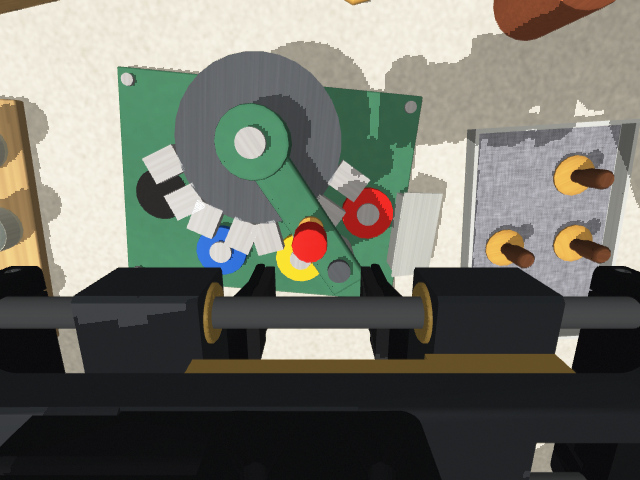

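The wrist view shows the red knob at (309,242) between the fingers, which agrees with the top view to within 2 mm. I'll descend and grip it.

```bash
python3 -m crank '-.007 -.032 .1 0 0; 0 0 .1 0 0; 0 0 .1 0 0; 0 0 .1 0 0; 0 0 .11 0 0; 0 0 0 0 0; 0 0 0 0 0' >/dev/null; python3 -c "
from h import *
go(.573,.133,.12)"; python3 -m crank '0 0 0 0 -.8; 0 0 0 0 -.8; 0 0 0 0 -.8; 0 0 0 0 -.8; 0 0 0 0 -.8' 35;  python3 -c "
from h import *
go(.573,.133,.120)"
```

```text
go [-0.001 -0.003  0.005] yaw -0.0 pos [0.5731 0.1323 0.121 ] t 3.7 w 0.0434 g 0.0 F [0.3 0.6 0.5]
time: 4.2
ee_pos: [0.5734, 0.133, 0.1212]
eef_rot: [1.0, -0.0, 0.001, 0.0]
ft_force: [-0.9, -2.5, 5.1]
width: 0.0252
grip_force: 35.0
go [-0.002 -0.     0.006] yaw -0.0 pos [0.5734 0.133  0.1212] t 4.2 w 0.0252 g 35.0 F [-0.9 -2.5  5.1]
```

```bash
python3 -m crank '0 0 -.02 0 -.8; 0 0 -.02 0 -.8; 0 0 0 0 -.8; 0 0 0 0 -.8'; cat >>h.py <<'E'
AX=np.array([.6435,.1799]);A0=2.001
def arc(h1,n,rad=.085):
    p=read_state()["ee_pos"][:2];h0=(np.arctan2(*(p-AX)[::-1])-A0)%6.2832
    if h0>4:h0-=6.2832
    hs=np.linspace(h0,h1,n+1)[1:]+A0
    W=np.vstack([p,AX+rad*np.c_[np.cos(hs),np.sin(hs)]])
    d=np.diff(W,axis=0)/.2*[1,-1];print("head",round(h0,4),"r",np.linalg.norm(p-AX).round(4));print(d.round(3).tolist())
E
python3 -c "
from h import *
arc(0,15)"
```

```text
time: 4.6
ee_pos: [0.5729, 0.1334, 0.1281]
eef_rot: [1.0, -0.0, -0.0, -0.0]
ft_force: [4.4, 0.9, -8.3]
width: 0.0252
grip_force: 35.0
head 1.7236 r 0.0845
[[-0.026, -0.041], [-0.019, -0.045], [-0.014, -0.047], [-0.009, -0.048], [-0.003, -0.049], [0.002, -0.049], [0.008, -0.048], [0.013, -0.047], [0.019, -0.045], [0.024, -0.043], [0.028, -0.04], [0.033, -0.036], [0.037, -0.032], [0.04, -0.028], [0.043, -0.023]]
```

```bash
python3 -m crank '-.026 -.041 0 0 -.8; -.019 -.045 0 0 -.8; -.014 -.047 0 0 -.8; -.009 -.048 0 0 -.8; -.003 -.049 0 0 -.8; .002 -.049 0 0 -.8; .008 -.048 0 0 -.8; 0 0 0 0 -.8; 0 0 0 0 -.8';python3 -c "
from h import *
arc(0,8);go(0,0,.128)"
```

```text
time: 5.5
ee_pos: [0.5615, 0.1982, 0.1283]
eef_rot: [1.0, -0.0, 0.0, 0.0]
ft_force: [6.6, -0.2, -8.7]
width: 0.0246
grip_force: 35.0
head 0.9205 r 0.084
[[0.009, -0.048], [0.019, -0.045], [0.024, -0.043], [0.029, -0.04], [0.033, -0.036], [0.037, -0.032], [0.04, -0.028], [0.043, -0.023]]
go [-2.807e+00  9.930e-01 -1.000e-03] yaw -0.0 pos [0.5615 0.1982 0.1283] t 5.5 w 0.0246 g 35.0 F [ 6.6 -0.2 -8.7]
```

```bash
python3 -m crank '.014 -.047 0 0 -.8; .019 -.045 0 0 -.8; .024 -.043 0 0 -.8; .029 -.04 0 0 -.8; .033 -.036 0 0 -.8; .037 -.032 0 0 -.8; .04 -.028 0 0 -.8; .043 -.023 0 0 -.8; 0 0 0 0 -.8; 0 0 0 0 -.8';python3 -c "
from h import *
arc(0,1);go(0,0,.109)"
```

```text
time: 6.5
ee_pos: [0.6088, 0.2567, 0.1279]
eef_rot: [1.0, -0.0, -0.0, 0.001]
ft_force: [3.2, -4.4, -8.1]
width: 0.0248
grip_force: 35.0
head -0.0059 r 0.0843
[[-0.004, -0.002]]
go [-3.043  1.286  0.097] yaw -0.001 pos [0.6088 0.2567 0.1279] t 6.5 w 0.0248 g 35.0 F [ 3.2 -4.4 -8.1]
```

```bash
python3 -m crank '-.004 -.002 .015 0 -.8; 0 0 .015 0 -.8; 0 0 .01 0 -.8; 0 0 .01 0 -.8; 0 0 0 0 -.8; 0 0 0 0 -.8';python3 -m crank '0 0 .01 0 -.8; 0 0 .01 0 -.8; 0 0 0 0 -.8;0 0 0 0 -.8'
```

```text
time: 7.1
ee_pos: [0.6082, 0.2564, 0.1185]
eef_rot: [1.0, -0.001, 0.0, 0.001]
ft_force: [2.6, -5.0, -6.6]
width: 0.0252
grip_force: 35.0
time: 7.5
ee_pos: [0.6082, 0.2564, 0.1146]
eef_rot: [1.0, -0.001, 0.0, 0.001]
ft_force: [2.4, -5.6, -6.3]
width: 0.0249
grip_force: 35.0
```

```bash
python3 -m crank '0 0 .01 0 -.8; 0 0 .01 0 -.8; 0 0 .006 0 -.8; 0 0 0 0 -.8;0 0 0 0 -.8';python3 -m crank '0 0 0 0 -.1; 0 0 0 0 -.1; 0 0 0 0 0; 0 0 0 0 0; 0 0 -.1 0 0; 0 0 -.2 0 0; 0 0 -.2 0 0; 0 0 0 0 0; 0 0 0 0 0'; python3 -c "
from h import *
c=shot('wrist');cv2.imwrite('pics/w2.png',c['img'])
for b in blobs(c,(172,150,70),(6,255,255),150):print(b)
for z in(.127,.139):print(proj(c,[.608,.2565,z]))"
```

```text
time: 8.0
ee_pos: [0.6085, 0.2565, 0.1101]
eef_rot: [1.0, -0.001, 0.001, 0.001]
ft_force: [1.8, -5.6, -2.4]
width: 0.025
grip_force: 35.0
time: 8.9
ee_pos: [0.6081, 0.2585, 0.2105]
eef_rot: [1.0, 0.0, 0.001, -0.001]
ft_force: [0.3, -0.7, -1.5]
width: 0.0435
grip_force: 0.0
([320.4, 240.5], 1147, [303, 220, 36, 41])
([478.1, 234.8], 195, [469, 226, 21, 18])
([502.4, 252.5], 580, [477, 229, 40, 39])
([82.9, 273.5], 1303, [60, 256, 53, 41])
[319.7879294  239.91221463]
[319.88959152 244.59563046]
```

View pics/w2.png

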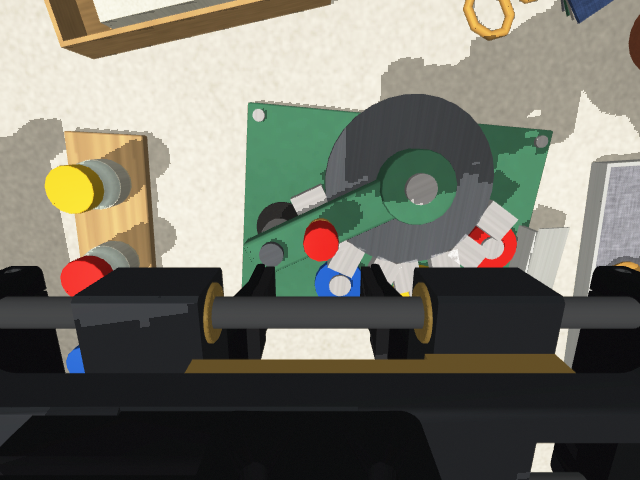

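The knob at (320,240) is where a home plunger projects (320,240), and the nose sits over the black park spot. The head is parked. Now I'll measure the stamps again and start moving them.

```bash
cat >>h.py <<'E'
def stamps():
    t=shot("top");out=[]
    for b in blobs(t,(10,130,100),(19,255,255),40):
        u=b[0]
        if 355<u[0]<470 and 190<u[1]<330: f=plane(t,u,.016);d=[x for x in blobs(t,(0,60,0),(12,255,110),15,(int(u[0])-12,int(u[1])-14,int(u[0])+20,int(u[1])+12))]
        else: continue
        g=plane(t,d[0][0],.052)if d else f*np.nan;print("stamp",b[1],f[:2].round(4),g[:2].round(4),"mean",((f+g)/2)[:2].round(4))
E
python3 -m crank '-.05 .2 0 0 0; -.05 .2 0 0 0; -.05 .2 0 0 0; -.05 .2 0 0 0; -.05 .2 0 0 0; -.05 .2 0 0 0; -.05 .2 0 0 0; -.05 .2 0 0 0; 0 .1 0 0 0; 0 0 0 0 0' >/dev/null; python3 -c "
from h import *
stamps();go(.5275,-.082,.025)
c=shot('wrist');cv2.imwrite('pics/w3.png',c['img']);print(proj(c,[.5275,-.082,.056]))
for b in blobs(c,(0,60,0),(12,255,110),100,(150,0,500,290)):print(b)"
```

```text
stamp 138 [ 0.462  -0.0869] [ 0.4632 -0.0909] mean [ 0.4626 -0.0889]
go [ 0.005 -0.007  0.915] yaw -0.002 pos [ 0.5269 -0.0835  0.208 ] t 10.0 w 0.0433 g 0.0 F [-1.1  0.3  0.4]
[315.53151374 218.21027538]
([389.0, 125.3], 392, [377, 115, 24, 21])
([398.5, 207.0], 343, [387, 197, 24, 23])
([319.4, 213.2], 278, [311, 203, 18, 22])
([326.2, 275.1], 341, [318, 262, 18, 27])
```

```bash
cat >>h.py <<'E'
def wst():
    c=shot("wrist")
    for b in blobs(c,(0,60,0),(12,255,110),150,(150,0,520,290)): print("w handle",b[0],b[1],plane(c,b[0],.047)[:2].round(4))
    for b in blobs(c,(10,130,100),(20,255,255),250,(150,0,520,290)): print("w foot",b[0],b[1],plane(c,b[0],.016)[:2].round(4))
    return c
E
python3 -c "
from h import *
wst()"
```

```text
w handle [391.0, 126.1] 393 [ 0.6112 -0.1486]
w handle [400.1, 207.6] 337 [ 0.5362 -0.1616]
w handle [321.3, 213.4] 276 [ 0.5305 -0.0858]
w handle [327.9, 275.5] 339 [ 0.4662 -0.0927]
w foot [381.4, 127.5] 1026 [ 0.611  -0.1455]
w foot [391.0, 200.1] 854 [ 0.5382 -0.1591]
w foot [321.4, 207.0] 1019 [ 0.5308 -0.0862]
w foot [511.7, 236.3] 740 [ 0.4988 -0.2915]
w foot [327.2, 262.5] 739 [ 0.4688 -0.0928]
```

View pics/w3.png

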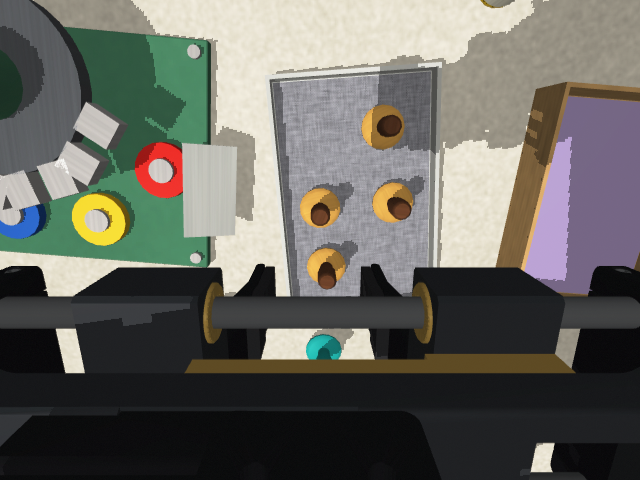

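The wrist view shows the four handles upright: the target at (320,213), the others at (390,125), (400,207) and (327,275). Wrist and top agree to about 3 mm, so I'll use the mean.

```bash
python3 -m crank '.01 .005 .18 0 0; 0 0 .18 0 0; 0 0 .18 0 0; 0 0 .18 0 0; 0 0 .12 0 0; 0 0 .07 0 0; 0 0 0 0 0; 0 0 0 0 0' >/dev/null; python3 -c "
from h import *
go(.529,-.0845,.025)";python3 -m crank '0 0 0 0 -.9; 0 0 0 0 -.9; 0 0 0 0 -.9; 0 0 0 0 -.9; 0 0 0 0 -.9; 0 0 0 0 -.9' 35; python3 -m crank '0 0 -.15 0 -.9; 0 0 -.2 0 -.9; 0 0 -.15 0 -.9; 0 0 0 0 -.9; 0 0 0 0 -.9'
```

```text
go [-0.007  0.01   0.016] yaw 0.0 pos [ 0.5304 -0.0826  0.0282] t 10.9 w 0.0438 g 0.0 F [ 0.5 -0.8  0.6]
time: 11.5
ee_pos: [0.53, -0.0834, 0.0277]
eef_rot: [1.0, -0.0, 0.0, 0.0]
ft_force: [0.6, -1.2, 2.7]
width: 0.018
grip_force: 34.4
time: 12.0
ee_pos: [0.5297, -0.0832, 0.1273]
eef_rot: [1.0, -0.0, 0.0, 0.0]
ft_force: [0.7, -1.0, -1.3]
width: 0.0178
grip_force: 34.4
```

```bash
python3 -m crank '-.045 .185 0 0 -.9; -.045 .185 0 0 -.9; -.045 .185 0 0 -.9; -.045 .185 0 0 -.9; -.045 .185 0 0 -.9; -.045 .185 0 0 -.9; -.045 .185 0 0 -.9; -.045 .185 0 0 -.9; 0 0 0 0 -.9; 0 0 0 0 -.9'; python3 -c "
from h import *
go(.457,-.379,.0285);stamps();c=shot('wrist');cv2.imwrite('pics/w4.png',c['img'])
for x in([.457,-.379,.004],[.509,-.353,.004],[.557,-.387,.004],[.609,-.361,.004]):print(proj(c,x).round(0))
for p in((.4274,-.2756),(.648,-.2944),(.6392,-.4624)):print('rim',proj(c,[*p,.045]).round(0))"
```

```text
time: 13.0
ee_pos: [0.4564, -0.3792, 0.1253]
eef_rot: [1.0, -0.001, -0.001, -0.001]
ft_force: [0.4, 1.4, -1.2]
width: 0.0177
grip_force: 34.9
go [0.004 0.    0.484] yaw -0.001 pos [ 0.4564 -0.3792  0.1253] t 13.0 w 0.0177 g 34.9 F [ 0.4  1.4 -1.2]
stamp 142 [ 0.6075 -0.1437] [ 0.6093 -0.1468] mean [ 0.6084 -0.1452]
stamp 142 [ 0.5328 -0.1572] [ 0.5337 -0.1602] mean [ 0.5332 -0.1587]
stamp 141 [ 0.4618 -0.0874] [ 0.4632 -0.0909] mean [ 0.4625 -0.0892]
[319. 227.]
[287. 165.]
[329. 103.]
[295.  28.]
rim [183. 278.]
rim [177. -67.]
rim [458. -49.]
```

View pics/w4.png

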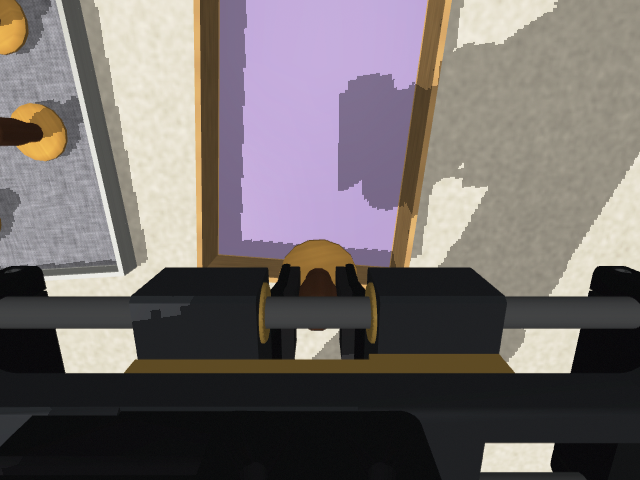

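The wrist view shows the stamp held over the near end of the tote. The near wall shows at rows 250–270, closer than I reckoned, so I'll measure the tote edges from here.

```bash
python3 -c "
from h import *
c=shot('wrist');t=shot('top')
for u in((197,266),(196,0),(450,10),(413,215)):print('rim outer',plane(c,u,.045).round(4))
for u in((219,253),(246,0),(426,10),(391,251)):print('floor inner',plane(c,u,.004).round(4))
img=t['img'][190:315,455:560];cv2.imwrite('pics/tote.png',cv2.resize(img,None,fx=5,fy=4.5,interpolation=cv2.INTER_CUBIC))
"
```

```text
rim outer [ 0.4372 -0.2864  0.045 ]
rim outer [ 0.6138 -0.3017  0.045 ]
rim outer [ 0.6085 -0.4605  0.045 ]
rim outer [ 0.4771 -0.4472  0.045 ]
floor inner [ 0.4338 -0.2913  0.004 ]
floor inner [ 0.628  -0.3253  0.004 ]
floor inner [ 0.6218 -0.4568  0.004 ]
floor inner [ 0.436 -0.442  0.004]
```

View pics/tote.png

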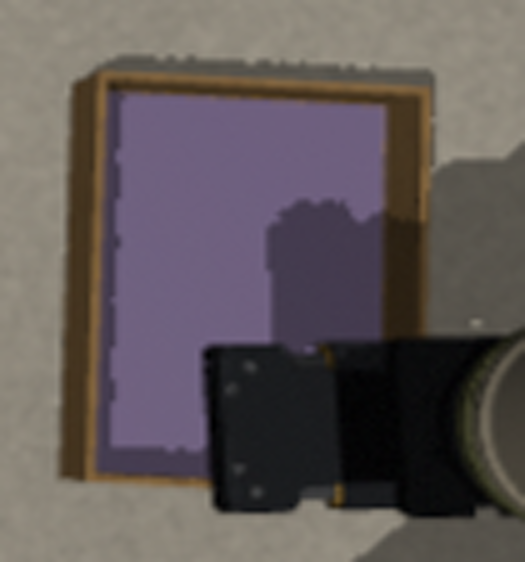

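The tote crop gives a centre of about (0.534,-0.376); after blending with the wrist view I use (0.536,-0.376) and pull the slots inward.

```bash
python3 -m crank '.053 .034 0 0 -.9; 0 0 .12 0 -.9; 0 0 .12 0 -.9; 0 0 .12 0 -.9; 0 0 .07 0 -.9; 0 0 .035 0 -.9; 0 0 0 0 -.9; 0 0 0 0 -.9'; python3 -m crank '0 0 0 0 -.2; 0 0 0 0 -.2; 0 0 0 0 -.1; 0 0 0 0 -.1; 0 0 -.1 0 -.1; 0 0 -.2 0 0; 0 0 -.2 0 0; 0 0 0 0 0'; python3 -c "
from h import *
go(.464,-.0905,.12);go(.468,-.386,.12)"
```

```text
time: 14.0
ee_pos: [0.4689, -0.3862, 0.0354]
eef_rot: [1.0, -0.0, 0.001, 0.0]
ft_force: [0.0, -0.4, -0.9]
width: 0.0181
grip_force: 34.9
time: 14.8
ee_pos: [0.471, -0.3879, 0.1406]
eef_rot: [1.0, -0.0, 0.004, 0.003]
ft_force: [-0.2, -0.7, -0.8]
width: 0.043
grip_force: 0.0
go [-0.036 -1.487  0.094] yaw -0.0 pos [ 0.471  -0.3879  0.1406] t 14.8 w 0.043 g 0.0 F [-0.2 -0.7 -0.8]
go [-0.016 -0.01   0.103] yaw -0.0 pos [ 0.471  -0.3879  0.1406] t 14.8 w 0.043 g 0.0 F [-0.2 -0.7 -0.8]
```

```bash
python3 -m crank '0 -.186 0 0 0; 0 -.186 0 0 0; 0 -.186 0 0 0; 0 -.186 0 0 0; 0 -.186 0 0 0; 0 -.186 0 0 0; -.018 -.186 0 0 0; -.018 -.186 0 0 0; 0 0 0 0 0; 0 0 0 0 0'; python3 -c "
from h import *
go(.464,-.0905,.027);t=shot('top');stamps()
for b in blobs(t,(10,130,100),(19,255,255),40,(475,205,540,300)):print(b,plane(t,b[0],.016))"
```

```text
time: 15.8
ee_pos: [0.4612, -0.088, 0.1344]
eef_rot: [1.0, 0.001, 0.0, 0.0]
ft_force: [0.6, -0.8, 0.1]
width: 0.0435
grip_force: 0.0
go [0.014 0.012 0.537] yaw 0.001 pos [ 0.4612 -0.088   0.1344] t 15.8 w 0.0435 g 0.0 F [ 0.6 -0.8  0.1]
stamp 146 [ 0.6075 -0.1437] [ 0.609  -0.1468] mean [ 0.6082 -0.1452]
([537.9, 255.4], 123, [526, 210, 14, 90]) [ 0.52379302 -0.46002529  0.016     ]
```

```bash
python3 -m crank '.014 .012 .15 0 0; 0 0 .15 0 0; 0 0 .14 0 0; 0 0 .1 0 0; 0 0 0 0 0; 0 0 0 0 0; 0 0 0 0 -.9; 0 0 0 0 -.9; 0 0 0 0 -.9; 0 0 0 0 -.9'; python3 -m crank '0 0 0 0 -.9;0 0 0 0 -.9; 0 0 -.15 0 -.9; 0 0 -.2 0 -.9; 0 0 -.15 0 -.9; 0 0 0 0 -.9; 0 0 0 0 -.9';python3 -c "
from h import *
go(.514,-.359,.12)"
```

```text
time: 16.9
ee_pos: [0.4643, -0.0909, 0.0269]
eef_rot: [1.0, -0.0, 0.0, 0.0]
ft_force: [0.1, -1.3, 1.3]
width: 0.0195
grip_force: 0.6
time: 17.6
ee_pos: [0.4639, -0.0908, 0.1263]
eef_rot: [1.0, -0.0, 0.0, 0.0]
ft_force: [0.6, 0.2, -2.8]
width: 0.0177
grip_force: 34.9
go [0.251 1.341 0.032] yaw -0.0 pos [ 0.4639 -0.0908  0.1263] t 17.6 w 0.0177 g 34.9 F [ 0.6  0.2 -2.8]
```

```bash
python3 -m crank '.031 .168 0 0 -.9; .031 .168 0 0 -.9; .031 .168 0 0 -.9; .031 .168 0 0 -.9; .031 .168 0 0 -.9; .031 .168 0 0 -.9; .031 .168 0 0 -.9; .031 .168 0 0 -.9; 0 0 0 0 -.9; 0 0 0 0 -.9'; python3 -c "
from h import *
go(.514,-.359,.028);stamps();t=shot('top');c=shot('wrist');cv2.imwrite('pics/w5.png',np.hstack([t['img'][180:320,340:560],c['img'][100:380:2,100:540:2]]))
for b in blobs(t,(10,130,100),(19,255,255),40,(475,205,540,300)):print(b,plane(t,b[0],.016))"
```

```text
time: 18.6
ee_pos: [0.5124, -0.3595, 0.1239]
eef_rot: [1.0, -0.001, -0.001, -0.001]
ft_force: [-0.6, 0.0, -1.4]
width: 0.0181
grip_force: 34.9
go [ 0.009 -0.001  0.48 ] yaw -0.001 pos [ 0.5124 -0.3595  0.1239] t 18.6 w 0.0181 g 34.9 F [-0.6  0.  -1.4]
stamp 142 [ 0.6075 -0.1437] [ 0.6093 -0.1465] mean [ 0.6084 -0.1451]
stamp 142 [ 0.5328 -0.1572] [ 0.5339 -0.16  ] mean [ 0.5334 -0.1586]
([506.3, 281.2], 112, [501, 274, 16, 14]) [ 0.46253145 -0.37920196  0.016     ]
([536.1, 290.5], 53, [523, 276, 17, 24]) [ 0.43853658 -0.44997324  0.016     ]
```

View pics/w5.png

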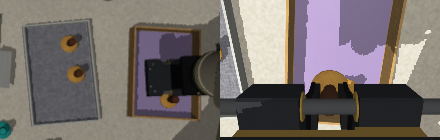

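The first stamp stands upright in the tote (left part, at about (170,100) of the strip), and two remain in the tray. I'm setting down the second.

```bash
python3 -m crank '.012 0 .12 0 -.9; 0 0 .12 0 -.9; 0 0 .12 0 -.9; 0 0 .08 0 -.9; 0 0 .035 0 -.9; 0 0 0 0 -.9; 0 0 0 0 -.9'; python3 -m crank '0 0 0 0 -.9;0 0 0 0 -.2; 0 0 0 0 -.2; 0 0 0 0 -.1; 0 0 0 0 -.1; 0 0 -.1 0 -.1; 0 0 -.2 0 0; 0 0 -.2 0 0; 0 0 0 0 0;0 0 0 0 0'; python3 -c "
from h import *
go(.5345,-.1595,.14)"
```

```text
time: 19.45
ee_pos: [0.5166, -0.3598, 0.0324]
eef_rot: [1.0, -0.0, 0.001, 0.0]
ft_force: [0.5, -0.2, -1.5]
width: 0.0182
grip_force: 34.9
time: 20.45
ee_pos: [0.5164, -0.3599, 0.1324]
eef_rot: [1.0, -0.0, 0.001, 0.001]
ft_force: [-0.3, -0.8, -1.3]
width: 0.043
grip_force: 0.0
go [ 0.09  -1.002 -0.039] yaw -0.0 pos [ 0.5164 -0.3599  0.1324] t 20.45 w 0.043 g 0.0 F [-0.3 -0.8 -1.3]
```

Next is stamp s1 at about (0.535,-0.160).

```bash
python3 -m crank '.015 -.167 0 0 0; .015 -.167 0 0 0; .015 -.167 0 0 0; .015 -.167 0 0 0; .015 -.167 0 0 0; .015 -.167 0 0 0; 0 0 0 0 0; 0 0 0 0 0'; python3 -c "
from h import *
go(.5345,-.1595,.027);wst();stamps()"
```

```text
time: 21.25
ee_pos: [0.5334, -0.1585, 0.1302]
eef_rot: [1.0, 0.001, -0.001, -0.0]
ft_force: [-0.2, -0.6, -1.1]
width: 0.0438
grip_force: 0.0
go [0.007 0.005 0.516] yaw 0.001 pos [ 0.5334 -0.1585  0.1302] t 21.25 w 0.0438 g 0.0 F [-0.2 -0.6 -1.1]
w handle [303.0, 130.9] 498 [ 0.6113 -0.1487]
w handle [322.4, 235.5] 500 [ 0.5364 -0.1625]
w foot [305.9, 131.6] 1731 [ 0.6115 -0.1497]
w foot [484.6, 232.5] 1145 [ 0.5306 -0.299 ]
w foot [322.4, 221.2] 1270 [ 0.5401 -0.1629]
w foot [322.5, 241.8] 272 [ 0.5222 -0.1631]
stamp 138 [ 0.6082 -0.1435] [ 0.6093 -0.1465] mean [ 0.6087 -0.145 ]
```

```bash
python3 -m crank '.01 .01 .15 0 0; 0 0 .15 0 0; 0 0 .13 0 0; 0 0 .085 0 0; 0 0 0 0 0; 0 0 0 0 0; 0 0 0 0 -.9; 0 0 0 0 -.9; 0 0 0 0 -.9; 0 0 0 0 -.9'; python3 -m crank '0 0 0 0 -.9;0 0 0 0 -.9; 0 0 -.15 0 -.9; 0 0 -.2 0 -.9; 0 0 -.15 0 -.9; 0 0 0 0 -.9; 0 0 0 0 -.9';python3 -c "
from h import *
go(.558,-.393,.12)"
```

```text
time: 22.35
ee_pos: [0.5362, -0.1613, 0.0288]
eef_rot: [1.0, -0.0, 0.0, 0.0]
ft_force: [-0.0, -1.4, 0.2]
width: 0.0193
grip_force: 0.6
time: 23.05
ee_pos: [0.5359, -0.1612, 0.1283]
eef_rot: [1.0, -0.0, 0.0, 0.0]
ft_force: [0.3, 0.2, -2.0]
width: 0.0176
grip_force: 35.0
go [0.111 1.159 0.042] yaw -0.0 pos [ 0.5359 -0.1612  0.1283] t 23.05 w 0.0176 g 35.0 F [ 0.3  0.2 -2. ]
```

```bash
python3 -m crank '.017 .166 0 0 -.9; .017 .166 0 0 -.9; .017 .166 0 0 -.9; .017 .166 0 0 -.9; .017 .166 0 0 -.9; .017 .166 0 0 -.9; .012 .166 0 0 -.9; 0 0 0 0 -.9; 0 0 0 0 -.9'; python3 -c "
from h import *
go(.558,-.393,.0295)
t=shot('top')
for b in blobs(t,(10,130,100),(19,255,255),40,(360,190,540,310)):print(b,plane(t,b[0],.016))"
```

```text
time: 23.95
ee_pos: [0.5575, -0.3936, 0.1258]
eef_rot: [1.0, -0.001, -0.002, -0.001]
ft_force: [0.6, 0.9, -1.6]
width: 0.0179
grip_force: 35.0
go [ 0.004 -0.002  0.481] yaw -0.001 pos [ 0.5575 -0.3936  0.1258] t 23.95 w 0.0179 g 35.0 F [ 0.6  0.9 -1.6]
([474.0, 253.3], 121, [472, 207, 12, 90]) [ 0.53231687 -0.30436353  0.016     ]
([407.2, 224.5], 141, [401, 216, 16, 16]) [ 0.60722991 -0.14342603  0.016     ]
([494.4, 260.3], 132, [489, 252, 15, 17]) [ 0.51407471 -0.35324515  0.016     ]
([538.8, 275.0], 48, [538, 254, 2, 37]) [ 0.47593506 -0.45901526  0.016     ]
([506.4, 279.4], 140, [501, 271, 15, 17]) [ 0.4668944  -0.37970755  0.016     ]
```

```bash
python3 -m crank '0 0 .12 0 -.9; 0 0 .12 0 -.9; 0 0 .12 0 -.9; 0 0 .08 0 -.9; 0 0 .04 0 -.9; 0 0 0 0 -.9; 0 0 0 0 -.9'; python3 -m crank '0 0 0 0 -.9;0 0 0 0 -.2; 0 0 0 0 -.2; 0 0 0 0 -.1; 0 0 0 0 -.1; 0 0 -.1 0 -.1; 0 0 -.2 0 0; 0 0 -.2 0 0; 0 0 0 0 0;0 0 0 0 0'; python3 -c "
from h import *
go(.610,-.1465,.14)"
```

```text
time: 24.7
ee_pos: [0.5593, -0.3937, 0.0334]
eef_rot: [1.0, -0.0, 0.001, 0.0]
ft_force: [-0.6, -0.1, -1.1]
width: 0.0179
grip_force: 35.0
time: 25.7
ee_pos: [0.5592, -0.3939, 0.1336]
eef_rot: [1.0, -0.0, 0.001, 0.001]
ft_force: [-0.5, -0.1, -0.8]
width: 0.0435
grip_force: 0.0
go [ 0.254 -1.237 -0.033] yaw -0.0 pos [ 0.5592 -0.3939  0.1336] t 25.7 w 0.0435 g 0.0 F [-0.5 -0.1 -0.8]
```

```bash
python3 -m crank '.03 -.155 0 0 0; .03 -.155 0 0 0; .03 -.155 0 0 0; .03 -.155 0 0 0; .03 -.155 0 0 0; .035 -.155 0 0 0; .035 -.155 0 0 0; .035 -.155 0 0 0; 0 0 0 0 0; 0 0 0 0 0'; python3 -c "
from h import *
go(.610,-.1475,.028);c=wst();cv2.imwrite('pics/w6.png',c['img'])"
```

```text
time: 26.7
ee_pos: [0.6091, -0.1448, 0.131]
eef_rot: [1.0, 0.001, -0.001, -0.0]
ft_force: [-0.6, -0.2, 0.7]
width: 0.0433
grip_force: 0.0
go [0.005 0.013 0.515] yaw 0.001 pos [ 0.6091 -0.1448  0.131 ] t 26.7 w 0.0433 g 0.0 F [-0.6 -0.2  0.7]
w handle [238.0, 26.9] 3392 [ 0.7509 -0.0938]
w handle [322.2, 236.2] 598 [ 0.6114 -0.1487]
w foot [506.0, 232.3] 1805 [ 0.6064 -0.3036]
w foot [321.6, 220.9] 1305 [ 0.6159 -0.1486]
```

View pics/w6.png

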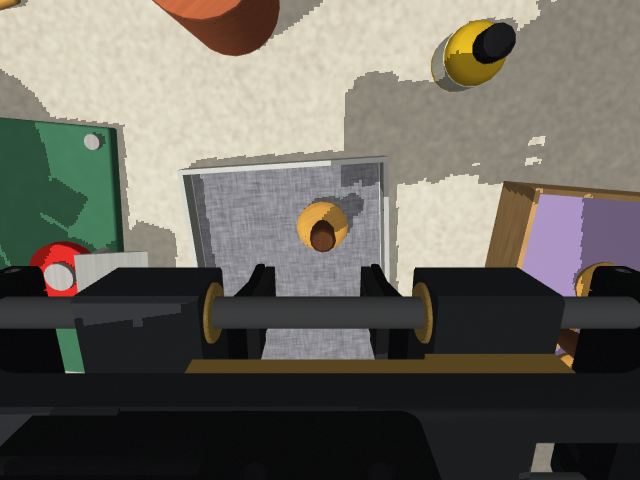

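The view shows the last stamp upright at (322,225), with the pot and bottle well clear ahead. I'll pick it.

```bash
python3 -m crank '.007 .013 .15 0 0; 0 0 .15 0 0; 0 0 .13 0 0; 0 0 .085 0 0; 0 0 0 0 0; 0 0 0 0 0; 0 0 0 0 -.9; 0 0 0 0 -.9; 0 0 0 0 -.9; 0 0 0 0 -.9'; python3 -m crank '0 0 0 0 -.9;0 0 0 0 -.9; 0 0 -.15 0 -.9; 0 0 -.2 0 -.9; 0 0 -.15 0 -.9; 0 0 0 0 -.9; 0 0 0 0 -.9';python3 -c "
from h import *
go(.605,-.366,.12)"
```

```text
time: 27.75
ee_pos: [0.6114, -0.1483, 0.0299]
eef_rot: [1.0, -0.0, 0.0, 0.0]
ft_force: [0.0, -0.1, -0.5]
width: 0.0193
grip_force: 0.2
time: 28.45
ee_pos: [0.6111, -0.1481, 0.1293]
eef_rot: [1.0, -0.0, 0.0, 0.0]
ft_force: [-0.3, -1.0, -2.2]
width: 0.0179
grip_force: 35.0
go [-0.03   1.089  0.046] yaw -0.0 pos [ 0.6111 -0.1481  0.1293] t 28.45 w 0.0179 g 35.0 F [-0.3 -1.  -2.2]
```

```bash
python3 -m crank '-.004 .155 0 0 -.9; -.004 .155 0 0 -.9; -.004 .155 0 0 -.9; -.004 .155 0 0 -.9; -.004 .155 0 0 -.9; -.004 .155 0 0 -.9; -.004 .155 0 0 -.9; 0 0 0 0 -.9; 0 0 0 0 -.9'; python3 -c "
from h import *
go(.605,-.366,.031)
t=shot('top')
for b in blobs(t,(10,130,100),(19,255,255),40,(360,190,540,310)):print(b,plane(t,b[0],.016))"
```

```text
time: 29.35
ee_pos: [0.6043, -0.3653, 0.1269]
eef_rot: [1.0, -0.001, -0.001, -0.001]
ft_force: [0.3, 0.8, -2.5]
width: 0.0181
grip_force: 35.0
go [0.005 0.004 0.48 ] yaw -0.001 pos [ 0.6043 -0.3653  0.1269] t 29.35 w 0.0181 g 35.0 F [ 0.3  0.8 -2.5]
([474.0, 253.3], 122, [472, 207, 12, 90]) [ 0.53231687 -0.30436353  0.016     ]
([539.0, 255.0], 47, [539, 232, 1, 47]) [ 0.52471501 -0.46276996  0.016     ]
([507.4, 243.1], 137, [502, 235, 15, 16]) [ 0.55563701 -0.38749785  0.016     ]
([494.4, 260.3], 132, [489, 252, 15, 17]) [ 0.51407471 -0.35324515  0.016     ]
([506.5, 279.5], 141, [501, 271, 16, 17]) [ 0.46664659 -0.37993575  0.016     ]
```

```bash
python3 -m crank '.002 0 .12 0 -.9; 0 0 .12 0 -.9; 0 0 .12 0 -.9; 0 0 .08 0 -.9; 0 0 .045 0 -.9; 0 0 0 0 -.9; 0 0 0 0 -.9'; python3 -m crank '0 0 0 0 -.9;0 0 0 0 -.2; 0 0 0 0 -.2; 0 0 0 0 -.1; 0 0 0 0 -.1; 0 0 -.1 0 -.1; 0 0 -.2 0 0; 0 0 -.2 0 0; 0 0 -.2 0 0;0 0 -.1 0 0'; python3 -c "
from h import *
go(.608,.2565,.2)"
```

```text
time: 30.1
ee_pos: [0.6065, -0.3652, 0.0333]
eef_rot: [1.0, 0.0, 0.001, 0.0]
ft_force: [0.6, -1.3, -1.7]
width: 0.0176
grip_force: 35.0
time: 31.1
ee_pos: [0.607, -0.3657, 0.197]
eef_rot: [1.0, -0.0, 0.002, 0.001]
ft_force: [1.0, 0.5, 0.5]
width: 0.0434
grip_force: 0.0
go [ 0.004 -3.111 -0.023] yaw -0.0 pos [ 0.607  -0.3657  0.197 ] t 31.1 w 0.0434 g 0.0 F [1.  0.5 0.5]
```

```bash
python3 -m crank '0 -.21 0 0 0; 0 -.21 0 0 0; 0 -.21 0 0 0; 0 -.21 0 0 0; 0 -.21 0 0 0; 0 -.21 0 0 0; 0 -.21 0 0 0; 0 -.21 0 0 0; 0 -.21 0 0 0; 0 -.21 0 0 0'>/dev/null; python3 -m crank '0 -.21 0 0 0; 0 -.21 0 0 0; 0 -.21 0 0 0; 0 -.21 0 0 0; 0 -.14 0 0 0; 0 0 0 0 0; 0 0 0 0 0'; python3 -c "
from h import *
go(.608,.2565,.11)
t=shot('top')
for b in blobs(t,(10,130,100),(19,255,255),40,(360,190,540,310)):print(b,plane(t,b[0],.016))
s=shot('scene');a=cv2.resize(s['img'][190:460,50:460],None,fx=1.9,fy=1.9);cv2.imwrite('pics/sc2.png',a)"
```

```text
time: 32.8
ee_pos: [0.6059, 0.2511, 0.1922]
eef_rot: [1.0, 0.0, -0.0, 0.0]
ft_force: [-0.1, -0.6, 0.1]
width: 0.0432
grip_force: 0.0
go [ 0.011 -0.027  0.411] yaw 0.001 pos [0.6059 0.2511 0.1922] t 32.8 w 0.0432 g 0.0 F [-0.1 -0.6  0.1]
([475.8, 217.4], 54, [474, 207, 14, 33]) [ 0.62110044 -0.31354428  0.016     ]
([493.7, 219.1], 141, [487, 211, 17, 16]) [ 0.61585984 -0.35738957  0.016     ]
([537.5, 258.5], 145, [525, 210, 15, 90]) [ 0.51622559 -0.45854492  0.016     ]
([507.5, 243.1], 142, [502, 235, 16, 16]) [ 0.55563164 -0.38774249  0.016     ]
```

View pics/sc2.png

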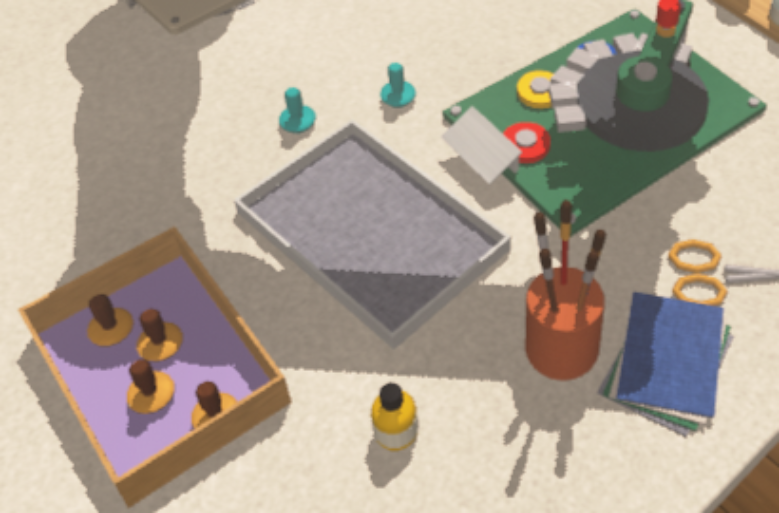

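All four stamps stand upright in the tote and the tray is empty, with the head still parked. Now I'll grip the knob again.

```bash
python3 -m crank '.011 -.027 .1 0 0; 0 0 .1 0 0; 0 0 .1 0 0; 0 0 .11 0 0; 0 0 0 0 0; 0 0 0 0 0';python3 -m crank '0 0 0 0 -.8; 0 0 0 0 -.8; 0 0 0 0 -.8; 0 0 0 0 -.8; 0 0 0 0 -.8' 35 ; python3 -m crank '0 0 -.03 0 -.8; 0 0 -.035 0 -.8; 0 0 -.035 0 -.8; 0 0 0 0 -.8; 0 0 0 0 -.8'; python3 -c "
from h import *
go(0,0,.128);arc(.7133,8,.0845)"
```

```text
time: 33.5
ee_pos: [0.6087, 0.255, 0.1109]
eef_rot: [1.0, -0.001, 0.0, 0.0]
ft_force: [0.2, 0.1, 0.4]
width: 0.0433
grip_force: 0.0
time: 34.0
ee_pos: [0.6086, 0.2564, 0.1112]
eef_rot: [1.0, -0.0, 0.001, -0.0]
ft_force: [-0.6, -1.6, 4.6]
width: 0.025
grip_force: 35.0
time: 34.5
ee_pos: [0.608, 0.256, 0.1299]
eef_rot: [1.0, -0.0, -0.0, 0.0]
ft_force: [0.4, -0.8, -7.8]
width: 0.0251
grip_force: 35.0
go [-3.04   1.281  0.012] yaw -0.0 pos [0.608  0.256  0.1299] t 34.5 w 0.0251 g 35.0 F [ 0.4 -0.8 -7.8]
head 0.0061 r 0.084
[[-0.034, 0.015], [-0.031, 0.02], [-0.03, 0.023], [-0.027, 0.025], [-0.025, 0.028], [-0.023, 0.03], [-0.02, 0.032], [-0.017, 0.033]]
```

```bash
python3 -m crank '-.034 .015 0 0 -.8; -.032 .02 0 0 -.8; -.03 .023 0 0 -.8; -.027 .025 0 0 -.8; -.025 .028 0 0 -.8; -.023 .03 0 0 -.8; -.02 .032 0 0 -.8; -.016 .031 0 0 -.8; 0 0 0 0 -.8; 0 0 0 0 -.8'; python3 -c "
from h import *
go(0,0,.128);arc(.708,1,.0842)"
```

```text
time: 35.5
ee_pos: [0.5669, 0.2141, 0.1305]
eef_rot: [1.0, -0.001, 0.0, 0.001]
ft_force: [4.3, -4.1, -8.8]
width: 0.0249
grip_force: 35.0
go [-2.833  1.074  0.012] yaw -0.001 pos [0.5669 0.2141 0.1305] t 35.5 w 0.0249 g 35.0 F [ 4.3 -4.1 -8.8]
head 0.7207 r 0.0839
[[0.001, -0.006]]
```

```bash
python3 -m crank '.002 -.005 .015 0 -.8; 0 0 .015 0 -.8; 0 0 .015 0 -.8; 0 0 .015 0 -.8; 0 0 0 0 -.8; 0 0 0 0 -.8';python3 -m crank '0 0 .01 0 -.8; 0 0 .01 0 -.8; 0 0 0 0 -.8;0 0 0 0 -.8'; python3 -c "
from h import *
arc(.708,1,.0842)"
```

```text
time: 36.1
ee_pos: [0.5676, 0.2156, 0.1184]
eef_rot: [1.0, -0.0, 0.0, 0.0]
ft_force: [3.9, -3.6, -6.5]
width: 0.025
grip_force: 35.0
time: 36.5
ee_pos: [0.5676, 0.2157, 0.1146]
eef_rot: [1.0, -0.0, 0.0, 0.0]
ft_force: [4.5, -3.4, -6.2]
width: 0.0251
grip_force: 35.0
head 0.6993 r 0.0839
[[-0.003, 0.003]]
```

In the notch: the tool is below ride height and the spring still pulls. I'll lower the rest of the way and release.

```bash
python3 -m crank '0 0 .01 0 -.8; 0 0 .01 0 -.8; 0 0 .006 0 -.8; 0 0 0 0 -.8;0 0 0 0 -.8';python3 -m crank '0 0 0 0 -.1; 0 0 0 0 -.1; 0 0 0 0 0; 0 0 0 0 0; 0 0 -.1 0 0; 0 0 -.2 0 0; 0 0 -.2 0 0; 0 0 -.2 0 0; 0 0 0 0 0; 0 0 0 0 0'; python3 -c "
from h import *
c=shot('wrist')
for b in blobs(c,(172,150,70),(6,255,255),150):print(b)
for z in(.127,.139):print(proj(c,[.5678,.2157,z]))"
```

```text
time: 37.0
ee_pos: [0.5683, 0.217, 0.1111]
eef_rot: [1.0, -0.0, 0.002, -0.001]
ft_force: [2.5, -1.0, 6.4]
width: 0.0249
grip_force: 35.0
time: 38.0
ee_pos: [0.5674, 0.2168, 0.2498]
eef_rot: [1.0, -0.0, 0.001, -0.0]
ft_force: [-0.1, 0.2, -0.8]
width: 0.0438
grip_force: 0.0
([445.2, 204.0], 1073, [421, 180, 46, 47])
([64.8, 227.2], 1673, [40, 207, 51, 42])
([317.5, 227.0], 844, [302, 210, 31, 35])
[318.39966361 226.46814837]
[318.43791371 229.98247748]
```

```bash
python3 -m crank '0 .2 0 0 0; 0 .2 0 0 0; 0 .2 0 0 0; 0 .2 0 0 0; 0 .2 0 0 0; 0 0 0 0 0; 0 0 0 0 0'; python3 -c "
from h import *
t=shot('top');s=shot('scene');w=shot('wrist')
cr=lambda c,a,b,x,y,f:cv2.resize(c['img'][b:y,a:x],None,fx=f,fy=f,interpolation=cv2.INTER_CUBIC)
a=cr(t,120,170,360,320,1.6);b=cr(s,260,120,500,270,1.6);e=cr(t,360,190,560,310,1.92);f=cr(s,40,300,280,450,1.6)
cv2.imwrite('pics/fin.png',np.vstack([np.hstack([a,b]),np.hstack([cv2.resize(e,(384,240)),f])]))
R_=[b for b in blobs(s,(172,170,90),(4,255,255),40)];print(R_)
for z in(.127,.139):print('knob scene',proj(s,[.5678,.2157,z+.003]))
for b in blobs(t,(10,130,100),(19,255,255),40,(475,205,540,300)):print(b)"
```

```text
time: 38.75
ee_pos: [0.5666, 0.0155, 0.2477]
eef_rot: [1.0, -0.001, -0.001, -0.0]
ft_force: [0.0, -0.2, 0.0]
width: 0.0437
grip_force: 0.0
[([440.3, 164.5], 177, [432, 158, 17, 14]), ([375.2, 193.7], 93, [370, 188, 11, 15]), ([329.0, 264.1], 208, [316, 255, 23, 20])]
knob scene [375.17557431 195.36938451]
knob scene [375.59456883 190.98988572]
([538.1, 251.6], 115, [526, 210, 14, 84])
```

View pics/fin.png

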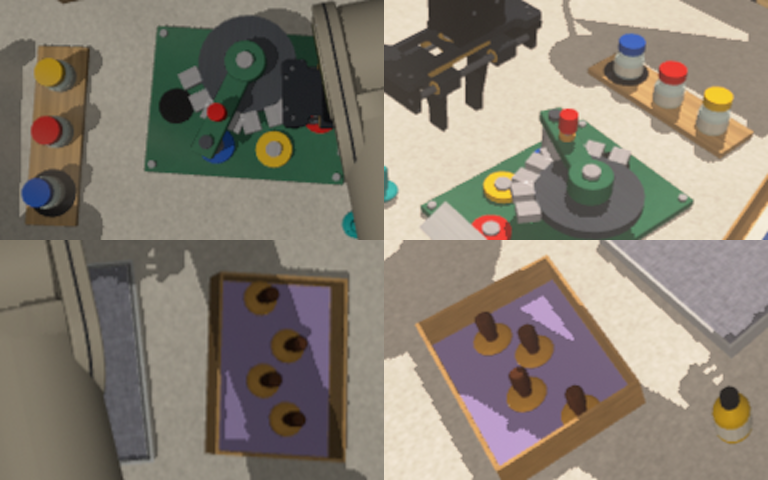

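The final picture shows the nose over the blue die with the knob down. Jars, pot and bottle stand untouched, blue is on the ring, and four stamps are upright in the tote. I'll check the knob height by triangulation before handing in.

```bash
python3 -c "
from h import *
t=shot('top');s=shot('scene')
a=[b for b in blobs(t,(172,150,90),(6,255,255),30,(230,200,290,260))];b=[b for b in blobs(s,(172,170,90),(4,255,255),40,(360,180,390,205))]
print(a,b)
print(tri(t,a[0][0],s,b[0][0]))
t0=dict(t);print('start, same method',tri(t,(291.7,236),s,(349.5,206.4)))"
```

```text
[([254.6, 239.6], 98, [250, 234, 11, 12])] [([375.3, 193.6], 88, [370, 188, 11, 15])]
(array([0.56722366, 0.217396  , 0.13370211]), np.float64(0.0014640699023260586))
start, same method (array([0.5718441 , 0.13311387, 0.14997851]), np.float64(0.0017496662336217554))
```

The knob is about 16 mm lower than at the start by the same method; going from riding to home should be 12 mm, so the plunger is home. Handing in.

```bash
python3 -c "
from bench import workorder
print(workorder.close_job())"
```

```text
the job is handed in; nothing more can be done
None
```

I parked the press, stood all four stamps found in the catch tray upright in the tote, and swung the head over the blue die (blue lid on the ringed place) with the plunger home; the job was handed in, but no verdict was returned.

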